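Mount a turned sleeve on the holding jig's spigot and close the hold-down arm

TASK

Mount the hollow turned wooden sleeve on the bench jig for retouching: push it, wide foot down, over the steel spigot until its foot sits fully home on the jig's plate. Then swing the jig's hinged arm over the top so that its pad rests on the sleeve's upper rim, and leave it so. Leave the other things on the bench where they are.

Things in the scene. Friction and masses are not known exactly. Their poses are not given: they have to be found in the camera images.
- sleeve: Turned pale-wood sleeve, a tube 60 mm high: foot 46 mm across and 10 mm high, straight body above it 36 mm across, bore 24 mm right through. Stands upright on the bench, loose, about 45 g. Origin: centre of its underside; z up its axis. A solid finial and a low collar of the same wood stand near it and may have swapped places with it.
- jig: Holding jig fixed to the bench: aluminium plate, x -55 to +145 mm, 90 mm wide (y), 20 mm thick, with a slot along x, a steel spigot standing in the slot, and two hinge cheeks (x 97 to 127 mm, 40 mm across, top at z = 104 mm) that carry the hold-down arm. Origin: underside of the plate, below the slot's middle; z up.
- slot_mid (a point): Slot's middle on the plate's upper face, 20 mm above the bench; axes as the jig. The upright spigot (22 mm diameter, 42 mm high, top 8 mm tapering to 12 mm) is clamped at y = 0, anywhere from x = -10 to +10 mm: not reported, so find it by touch (20 N will not shift it) or sight. The sleeve is home when its underside is level with this point.
- holddown (a joint): Angle of the steel hold-down arm, rad: 0 = level towards the jig's -x, pad on the rim of a sleeve that is home; grows as it is raised, 1.57 = upright. Starts at about 1.8, leaning back past upright, held by friction. Limits -0.15 and 2.0. Once swung below about 1.2 it falls on slowly by its own weight.
- clamp_hinge (a point): The arm's hinge axis: 110 mm along the jig's x from the slot's middle, 92 mm above the bench; the hinge turns about the jig's y; axes as the jig.
- clamp_grip (a point): Middle of the arm's black round grip (18 mm diameter, 40 mm long), 166 mm from the hinge axis. The steel bar between is 16 mm wide (y) and 12 mm thick; the rubber pad, 64 x 22 mm, is centred 110 mm from the hinge on the side facing the sleeve, its face 12 mm from the arm's middle line.
- finial: Bystander: solid turned pale-wood finial, 66 mm high, foot 44 mm across, knobbly, no bore. Origin under its foot.
- collar: Bystander: low thick pale-wood collar, 46 mm across, 26 mm high, hole only 16 mm. Origin under its centre.
- can: Bystander: white plastic bottle with grey cap, 68 mm across, 150 mm high. Origin under its centre.
- tub: Bystander: clear plastic tub, 80 mm across the rim, 60 mm high. Origin under its centre.
- brush: Bystander: a brush lying on the bench, handle along its own -x.
- mallet: Bystander: a hammer lying on the bench, handle along its own -x.
- offcut: Bystander: dark moulding offcut, 120 x 45 x 25 mm, lying flat. Origin under its centre.

How it is judged:
On the way, in this order (a step that is already met when the one before it is completed fails the run):
1. the sleeve is fully home on the spigot with the arm still raised (x of sleeve in the frame of jig between -0.014 and 0.014 m and y of sleeve in the frame of jig between -0.005 and 0.005 m and z of sleeve in the frame of jig between 0.016 and 0.0225 m and angle between sleeve's own z axis and vertical below 0.06 rad and value of joint holddown above 0.8 rad), for 0.2 s.
2. the arm has been swung over onto the sleeve (x of sleeve in the frame of jig between -0.014 and 0.014 m and y of sleeve in the frame of jig between -0.005 and 0.005 m and z of sleeve in the frame of jig between 0.016 and 0.0225 m and angle between sleeve's own z axis and vertical below 0.06 rad and value of joint holddown between -0.05 and 0.06 rad), for 0.2 s.
At the end, for the whole second after the job is handed in: The sleeve stands on the spigot with its foot home on the plate (underside within 2.5 mm of the plate's face, on the slot's line within 5 mm, upright within 0.06 rad), the hold-down arm is level on it (-0.05 to 0.06 rad) and bears on it, and the sleeve is at rest (all of step 2 and linear speed of sleeve below 0.02 m/s and contact force between holddown and sleeve above 0.3 N); the robot touches nothing.
It fails at once if a bystander is pushed more than 40 mm from its place (distance of any of finial, collar, can, tub, brush, mallet, offcut from where it was at the start of the episode above 0.04 m).
It also fails if it takes over 72 s, if anything falls off the work surface, if the arm or the gripper's body presses on something with over 40 N, if the wrist force passes 120 N, or if a joint passes its speed limit or range.

ROBOT

A 7-joint arm with a two-finger parallel gripper is mounted at the origin on the work surface. World frame = base frame: x ahead of the robot, y to its left, z up, the work surface at z = 0. Lengths are in m, angles in rad, forces in N, time in s.
With the tool pointing down it reaches from about 0.4 to 0.925 m from the base axis. Payload 5.6 kg.
Tool frame: the origin (TCP) lies between the finger pads; the fingertips stand 22 mm ahead of it and the grasp point (between the pads) lies 3 mm ahead of it; z points along the fingers, y is the line along which they close (so a half turn about z gives the same grasp; the last joint's range is limited). The gripper opens to 85 mm and grips with 20 to 120 N. Pads are 22 mm wide; open, the fingers measure 114 mm over their backs; the gripper's body (76 mm by 85 mm) begins 54 mm behind the grasp point. The pads swing forward as they close: fully open they stand 13 mm farther back than shut.
Start: joints at [-1.234, 0.468, -0.012, 1.603, 0.006, 1.071, -0.056], TCP at [0.241, 0.604, 0.253] pointing down, gripper open.
Joint ranges: [-2.53, 2.53], [-0.31, 2.02], [-1.57, 1.55], [0.28, 2.44], [-1.29, 4.43], [0.15, 1.84], [-2.92, 2.92]. Speed limits (rad/s): [2.57, 2.57, 3.14, 3.14, 3.14, 3.14, 3.14].

INTERFACE

Orientations are given as a rotation vector (axis times angle).
In Python, from station import * gives the robot as it stands.
- The arm moves only by the tool arm_command, never from a script. Its argument "steps" is a list of rows, each a list of 3 entries, a list of its own where there are three numbers: the turn, a rotation vector about the tool's x, y, z each as a share of 0.1 rad, from -1 to 1, then the shift along the tool's x, y, z each as a share of 0.06 m, from -1 to 1, then the closure, from 0 (fully open) to 1 (shut). A call has 1 to 8 rows; each row shifts and turns the commanded pose from where the row before left it, along the tool's axes as they then stand; what a row does not reach is not made up. A row lasts 1/8 s, in which the tool goes at most 62.5 mm and 10.7 degrees, less where a joint would pass 70% of its speed; a pose out of reach is approached as far as the arm can. A call with a number of a shift or a turn outside -1 to 1 is refused whole. A call with a gripper value outside its range is refused whole. The fingers move at their own pace and stop on an object; "force" is the grip in N (left out, the last holds). Time passes only in rows, so rows that do not move let the fingers close. It gives the time, the measured TCP pose, the force, the opening and the grip force at its end, in the units of the state.
- get_state(): the state, without advancing time (a new reading comes with each control period).
- capture(name): name is "side" or "top" or "wrist"; returns a dict with "image" (400x640x3 uint8, red, green, blue), "fov_y" (degrees; the focal length in pixels is half the picture's height over the tangent of half this angle, whatever the lens; pixels are square), "cx", "cy" (the principal point, pixels), "k1" (the pictures are not rectified: a ray, as slopes to the right and down, at radius r is drawn at 1 + k1 r^2 times it, then the intrinsics apply), "extrinsics" (4x4, takes a point from camera to world coordinates). Camera axes: x right, y up, looking along -z (the intrinsics and any distortion apply to the point x, -y, -z); pixel columns grow to the right and rows downward; lengths in m; the calibration is good to about 2 mm. A picture is of the moment at which its call begins. There is no depth.
- hand_in(): hands the job in; it is judged then, once.
The state is a dict: "time_s": time; "joint_pos": joint angles; "joint_velocities": joint speeds; "tau": joint torques, N m; "eef_pos": TCP position; "orientation": TCP orientation; "force": force on the tool from outside, world axes, zero at the start; "ft_torque": the same for the moment, N m; "grip_width": opening from 0.0 (shut) to 1.0 (fully open); "grasp_force": force on a finger pad.
Only numpy, scipy, OpenCV 4.12 (cv2) and the standard library are available. Lean on these libraries where they do the work, as an engineer would, in place of code of your own. Each camera call takes 0.05 s, during which the arm holds its last target. There are 200 camera calls.

## Working session

There is one attempt and no reset: what is moved stays moved. The work goes in short steps, Python scripts to look and compute and a tool call to move; the robot and the scene stay as the last step left them, time stands still between calls to the robot, and variables do not carry over. Pictures are saved under pics/ and viewed, at most 14 in all, crops included, and the job is handed in when it is done.

Besides the shell and the picture viewer there is one more tool, called after "Emit:" by a JSON object that holds its "api" and its "payload", one argument or row to a line. arm_command: Moves the arm, as the interface text tells. Its arguments: {"type":"object","properties":{"steps":{"type":"array","items":{"type":"array"}},"force":{"type":"number"}},"required":["steps"]}

```bash
ls; mkdir -p pics; cat > h.py <<'E'
from station import *
import numpy as np, cv2
from scipy.spatial.transform import Rotation as R
def K(c):
    f=c["image"].shape[0]/2/np.tan(np.radians(c["fov_y"])/2)
    return np.array([[f,0,c["cx"]],[0,f,c["cy"]],[0,0,1.]])
def ray(c,u,v):
    p=(np.array([u,v])-[c["cx"],c["cy"]])/K(c)[0,0]
    q=p.copy()
    for _ in range(30): q=p/(1+c["k1"]*(q@q))
    E=np.array(c["extrinsics"]); return E[:3,3],E[:3,:3]@np.array([q[0],-q[1],-1])
def onz(c,u,v,z):
    o,d=ray(c,u,v); return o+d*(z-o[2])/d[2]
def proj(c,P):
    E=np.array(c["extrinsics"]); p=E[:3,:3].T@(np.array(P)-E[:3,3])
    q=np.array([p[0],-p[1]])/-p[2]; q=q*(1+c["k1"]*(q@q))
    return q*K(c)[0,0]+[c["cx"],c["cy"]]
def save(c,n): cv2.imwrite("pics/"+n+".png",c["image"][:,:,::-1])
E
python3 - <<'E'
from h import *
import pickle
for n in("top","side"):
    c=capture(n); save(c,n+"0"); pickle.dump(c,open(n+"0.pkl","wb"))
    print(n,c["fov_y"],c["cx"],c["cy"],c["k1"],np.round(c["extrinsics"],3).tolist())
print(get_state())
E
```

```text
pics
top 45.893631853539645 317.72473993881636 201.78087564207902 -0.05410193234183325 [[0.021, 0.981, -0.193, 0.212], [-1.0, 0.022, -0.0, 0.019], [0.004, 0.193, 0.981, 1.512], [0.0, 0.0, 0.0, 1.0]]
side 55.83916952551843 329.9300229054388 197.86143453680236 0.028257028201935118 [[0.709, 0.473, -0.523, -0.02], [-0.705, 0.489, -0.513, -0.539], [0.013, 0.733, 0.68, 0.788], [0.0, 0.0, 0.0, 1.0]]
{'time_s': 0.1, 'joint_pos': array([-1.2340044 ,  0.46832842, -0.01161343,  1.60354711,  0.00599486,
        1.07143516, -0.05629612]), 'joint_velocities': array([ 0.00102203, -0.00195841,  0.00017077, -0.00225829,  0.00176101,
        0.00062891, -0.00082054]), 'tau': array([ 1.22589317e-03, -5.33512223e+01,  2.17691594e-02, -2.51965374e+01,
        1.14407329e-02,  4.29465232e-03, -1.99707813e-06]), 'eef_pos': array([0.2408448 , 0.6032089 , 0.25240162]), 'orientation': array([-5.93039682e-01, -3.08489722e+00,  2.62376758e-03]), 'force': array([0.13928396, 0.1127954 , 0.23611377]), 'ft_torque': array([-0.00944929, -0.02032043, -0.00818731]), 'grasp_force': 0.0, 'grip_width': 1.00036322826452}
```

View pics/top0.png

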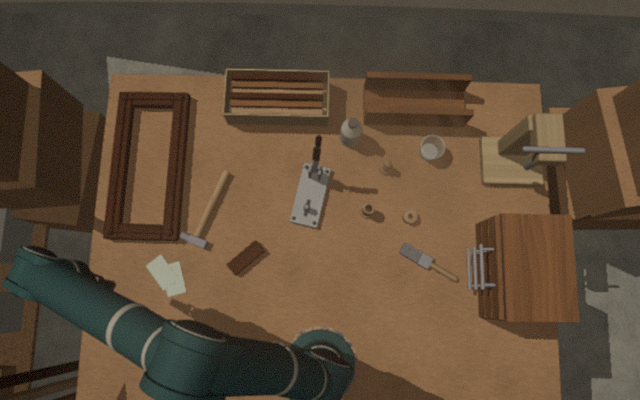

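View pics/side0.png

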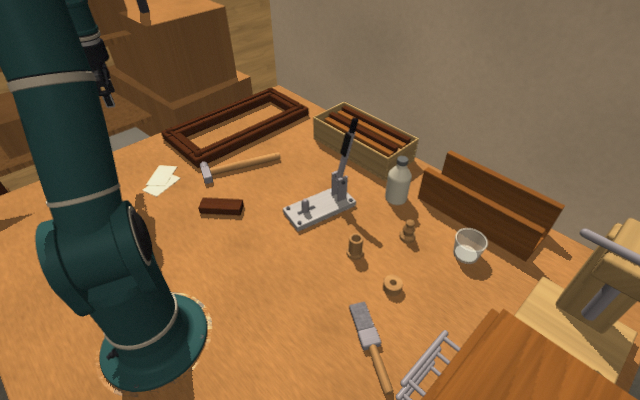

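The top view shows the sleeve at (368,210), finial (387,168), collar (410,217), the jig plate around (311,195) with spigot near (307,208), and the raised arm up at (318,150). The side view agrees: sleeve at (356,245), spigot at (306,208). I'll zoom in on both.

```bash
python3 - <<'E'
from h import *
import pickle
t=pickle.load(open("top0.pkl","rb"));s=pickle.load(open("side0.pkl","rb"))
a=cv2.resize(t["image"][130:235,280:400],None,fx=5,fy=5,interpolation=cv2.INTER_CUBIC)
b=cv2.resize(s["image"][110:270,270:430],None,fx=3.6,fy=3.6,interpolation=cv2.INTER_CUBIC)
for i,m in((1,a),(2,b)): cv2.imwrite(f"pics/z{i}.png",cv2.convertScaleAbs(m[:,:,::-1],alpha=1.5))
for n,c in(("t",t),("s",s)):
    hsv=cv2.cvtColor(c["image"],cv2.COLOR_RGB2HSV)
    m=((hsv[...,1]<70)&(hsv[...,2]>90)).astype(np.uint8)
    k,l,st,ce=cv2.connectedComponentsWithStats(m)
    print(n,[(st[i].tolist()) for i in range(1,k) if st[i,4]>150])
E
```

```text
t [[106, 57, 116, 29, 1054], [340, 118, 21, 22, 287], [420, 135, 25, 25, 364], [523, 146, 62, 7, 286], [290, 163, 41, 65, 1515], [180, 231, 27, 17, 213], [400, 243, 33, 26, 402], [467, 244, 29, 46, 576], [146, 255, 40, 42, 992], [585, 264, 55, 136, 4724], [105, 304, 30, 48, 296], [141, 327, 21, 44, 199]]
s [[8, 72, 75, 20, 702], [109, 128, 40, 23, 482], [386, 165, 25, 40, 770], [143, 166, 37, 30, 620], [46, 189, 65, 19, 294], [283, 188, 73, 43, 1398], [454, 228, 34, 35, 719], [579, 228, 61, 34, 452], [104, 294, 78, 56, 337], [350, 302, 31, 46, 774], [396, 330, 64, 70, 1227]]
```

View pics/z1.png

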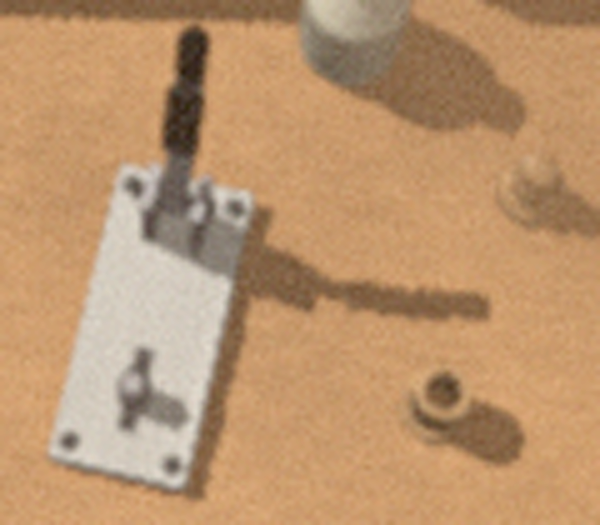

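View pics/z2.png

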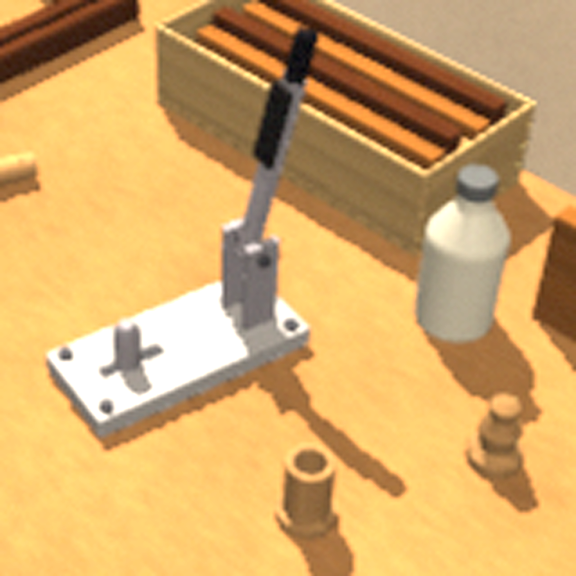

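The zooms give, in zoom pixels: plate corners (122,166), (253,192), (187,490), (50,457) in the top view. The bore mouth is at (443,388) top and (310,462) side, and the spigot top at about (133,378) top and (126,325) side.

```bash
cat > m.py <<'E'
from h import *
import pickle
t=pickle.load(open("top0.pkl","rb"));s=pickle.load(open("side0.pkl","rb"))
T=lambda u,v:(280+u/5-.4,130+v/5-.4)
S=lambda u,v:(270+u/3.6-.36,110+v/3.6-.36)
def tri(a,b):
    o1,d1=ray(t,*a);o2,d2=ray(s,*b);A=np.c_[d1,-d2];k=np.linalg.lstsq(A,o2-o1,rcond=None)[0]
    p,q=o1+k[0]*d1,o2+k[1]*d2; return (p+q)/2,np.linalg.norm(p-q)
np.set_printoptions(precision=4,suppress=True)
E
python3 - <<'E'
from m import *
C=[onz(t,*T(*p),.02) for p in((122,166),(253,192),(187,490),(50,457))]
print("corners",*C); 
H=[onz(t,*T(*p),.02) for p in((134,186),(236,207),(172,466),(69,441))]
print("holes",*H)
Hs=[onz(s,*S(*p),.02) for p in((291,324),(106,407),(65,354))]; print("holes side (R far,R near,L near)",*Hs)
for Q in(C,H):
  f=(Q[0]+Q[1])/2;n=(Q[2]+Q[3])/2;d=f-n; print(np.linalg.norm(d),np.linalg.norm(Q[1]-Q[0]),"yaw",np.degrees(np.arctan2(d[1],d[0])),"mid",(f+n)/2)
print("sleeve",onz(t,*T(443,388),.06),onz(s,*S(310,462),.06),tri(T(443,388),S(310,462)))
print("spigot",onz(t,*T(133,378),.062),onz(s,*S(126,324),.062),tri(T(133,378),S(126,324)))
print("grip",tri(T(193,45),S(302,56)))
print("finial",onz(t,*T(540,165),.06),"collar",onz(t,410,217,.026))
E
```

```text
corners [0.6347 0.0669 0.02  ] [ 0.619  -0.0191  0.02  ] [0.4219 0.0198 0.02  ] [0.4412 0.1077 0.02  ]
holes [0.6213 0.0587 0.02  ] [ 0.6087 -0.0082  0.02  ] [0.4371 0.0297 0.02  ] [0.4518 0.0959 0.02  ]
holes side (R far,R near,L near) [ 0.6094 -0.0083  0.02  ] [0.4374 0.0274 0.02  ] [0.4525 0.0943 0.02  ]
0.19938171525189188 0.08744475429568278 yaw -11.52007622337731 mid [0.5292 0.0438 0.02  ]
0.17464415709260758 0.06808333123499799 yaw -12.401145677130303 mid [0.5297 0.044  0.02  ]
sleeve [ 0.4841 -0.139   0.06  ] [ 0.4816 -0.1424  0.06  ] (array([ 0.485 , -0.1396,  0.0549]), np.float64(6.953830373848537e-05))
spigot [0.4858 0.055  0.062 ] [0.4824 0.0522 0.062 ] (array([0.486 , 0.0555, 0.0577]), np.float64(0.0013354127909348344))
grip (array([0.6396, 0.0227, 0.2497]), np.float64(0.002876060016393302))
finial [ 0.6302 -0.201   0.06  ] collar [ 0.4615 -0.2766  0.026 ]
```

```bash
cat >> h.py <<'E'
YAW=np.radians(-12)
def goal(yaw): # tool down, tool y along jig y
    y=np.array([-np.sin(yaw),np.cos(yaw),0]);z=np.array([0,0,-1.]);return np.c_[np.cross(y,z),y,z]
def plan(p,Rg=None):
    s=get_state();R0=R.from_rotvec(s["orientation"]).as_matrix()
    Rg=goal(YAW) if Rg is None else Rg
    np.set_printoptions(precision=3,suppress=True)
    print("t",s["time_s"],"pos",s["eef_pos"],"F",s["force"],"grip",s["grip_width"],s["grasp_force"])
    print("turn/0.1",R.from_matrix(R0.T@Rg).as_rotvec()/.1,"shift/0.06 now",R0.T@(np.array(p)-s["eef_pos"])/.06,"after turn",Rg.T@(np.array(p)-s["eef_pos"])/.06)
E
python3 - <<'E'
from h import *
plan([.483,-.1405,.2])
E
```

```text
t 0.1 pos [0.241 0.603 0.252] F [0.139 0.113 0.236] grip 1.00036322826452 0.0
turn/0.1 [-0.017 -0.    -1.704] shift/0.06 now [ -8.344 -10.014   0.891] after turn [ -6.525 -11.285   0.873]
```

Emit:
{"api": "arm_command", "payload": {
  "steps": [
    [[0,0,-0.85],[0,0,0],0],
    [[0,0,-0.85],[0,0,0],0],
    [[0,0,0],[-0.4,-0.7,0.05],0],
    [[0,0,0],[-0.45,-0.8,0.05],0],
    [[0,0,0],[-0.45,-0.8,0.05],0],
    [[0,0,0],[-0.45,-0.8,0.05],0],
    [[0,0,0],[-0.45,-0.8,0.05],0],
    [[0,0,0],[-0.45,-0.8,0.05],0]
  ],
  "force": 25
}}

```text
time_s: 1.1
eef_pos: [0.338, 0.2928, 0.2351]
orientation: [0.329, 3.124, -0.0]
force: [1.0, -0.0, -0.2]
grip_width: 0.997
grasp_force: 0.0
```

Emit:
{"api": "arm_command", "payload": {
  "steps": [
    [[0,0,0],[-0.45,-0.8,0.05],0],
    [[0,0,0],[-0.45,-0.8,0.05],0],
    [[0,0,0],[-0.45,-0.8,0.05],0],
    [[0,0,0],[-0.45,-0.8,0.05],0],
    [[0,0,0],[-0.45,-0.8,0.05],0],
    [[0,0,0],[-0.45,-0.8,0.05],0],
    [[0,0,0],[0,0,0],0]
  ]
}}

```text
time_s: 1.98
eef_pos: [0.4366, -0.0246, 0.2171]
orientation: [0.341, 3.123, -0.002]
force: [0.1, -0.3, -1.0]
grip_width: 1.003
grasp_force: 0.0
```

```bash
python3 - <<'E'
from h import *
plan([.483,-.1405,.2])
c=capture("wrist"); save(c,"w1")
import pickle;pickle.dump(c,open("w1.pkl","wb"))
E=np.array(c["extrinsics"]);print(E)
print("pred top",proj(c,[.483,-.1405,.06]),"K",K(c)[0,0])
E
```

```text
t 1.975 pos [ 0.437 -0.025  0.217] F [ 0.122 -0.31  -0.97 ] grip 1.002557630319336 0.0
turn/0.1 [-0.013  0.003 -0.082] shift/0.06 now [-1.172 -1.718  0.288] after turn [-1.158 -1.728  0.286]
[[ 0.217 -0.93  -0.298  0.36 ]
 [ 0.976  0.206  0.067 -0.008]
 [-0.001 -0.305  0.952  0.339]
 [ 0.     0.     0.     1.   ]]
pred top [226.16  252.962] K 282.87642806607505
```

View pics/w1.png

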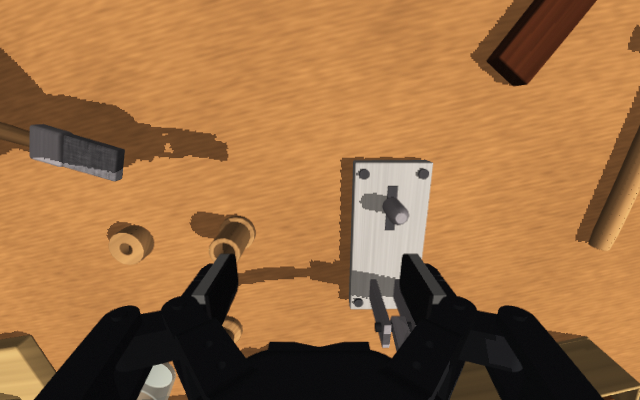

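The wrist view shows the sleeve at (233,240), partly behind a finger, the collar at (127,248), and the jig with plate holes at (364,174), (423,174) and (358,302). The spigot top is at (401,216).

Emit:
{"api": "arm_command", "payload": {
  "steps": [
    [[0,0,0],[-0.4,-0.6,0.05],0],
    [[0,0,0],[-0.4,-0.6,0.05],0],
    [[0,0,0],[-0.36,-0.53,0.1],0],
    [[0,0,0],[0,0,0],0],
    [[0,0,0],[0,0,0],0]
  ]
}}

```text
time_s: 2.65
eef_pos: [0.4823, -0.1349, 0.2049]
orientation: [-0.326, -3.123, -0.002]
force: [0.2, 0.0, 0.6]
grip_width: 0.998
grasp_force: 0.0
```

```bash
python3 - <<'E'
from h import *
import pickle
c=pickle.load(open("w1.pkl","rb"))
print([onz(c,*p,.02) for p in((364,174),(423,174),(358,302))],"spig",onz(c,401,216,.062))
plan([.483,-.1405,.2])
c=capture("wrist"); save(c,"w2");pickle.dump(c,open("w2.pkl","wb"))
print("pred top",proj(c,[.483,-.1405,.06]),proj(c,[.483,-.1405,0]))
E
```

```text
[array([0.43827041, 0.02741828, 0.02      ]), array([0.45291863, 0.09404735, 0.02      ]), array([ 0.60902004, -0.0097175 ,  0.02      ])] spig [0.48051245 0.05304519 0.062     ]
t 2.65 pos [ 0.482 -0.135  0.205] F [0.172 0.033 0.562] grip 0.9979634188083369 0.0
turn/0.1 [ 0.008 -0.014  0.016] shift/0.06 now [-0.03  -0.089  0.082] after turn [-0.03  -0.089  0.082]
pred top [313.771 196.865] [314.518 182.382]
```

View pics/w2.png

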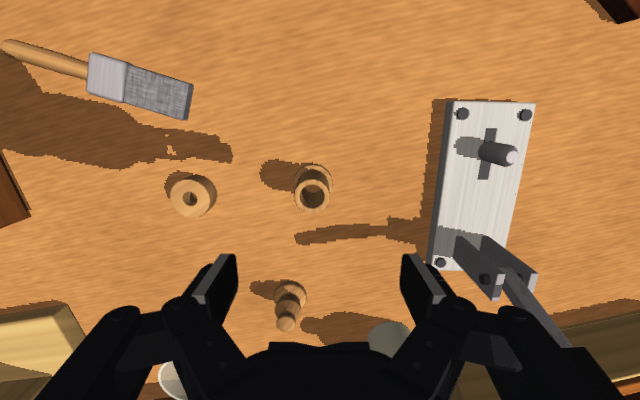

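The sleeve's bore mouth is at (313,194), matching the prediction of (314,197). The spigot top is at (512,157). I'll refine the sleeve and spigot centres.

```bash
python3 - <<'E'
from h import *
import pickle
c=pickle.load(open("w2.pkl","rb"))
im=c["image"];g=cv2.cvtColor(im,cv2.COLOR_RGB2GRAY)
m=(g[170:225,290:340]<75).astype(np.uint8)
k,l,st,ce=cv2.connectedComponentsWithStats(m);print(st[1:],ce[1:]+[290,170])
cir=cv2.HoughCircles(cv2.resize(g[150:230,270:360],None,fx=4,fy=4,interpolation=cv2.INTER_CUBIC),cv2.HOUGH_GRADIENT,1,20,param1=120,param2=20,minRadius=25,maxRadius=90)
print((cir[0][:5]/4+[270,150,0]) if cir is not None else None)
for p in((313,194),(312,193)): print(p,onz(c,*p,.06))
print("holes",[onz(c,*p,.02) for p in((462,113),(526,115),(441,262))],"spig",onz(c,512,157,.062),"slot ends",onz(c,491,128,.02),onz(c,484,180,.02))
E
```

```text
[[  5   0   4   5   6]
 [  5   0  30  19 236]
 [  4   6   1   2   2]
 [  3   9   1   1   1]
 [  3  17   1   2   2]
 [ 12  18  22  20 328]
 [  4  21   1   1   1]] [[296.5        172.        ]
 [310.42372881 175.95762712]
 [294.         176.5       ]
 [293.         179.        ]
 [293.         187.5       ]
 [312.26829268 197.7347561 ]
 [294.         191.        ]]
[[311.875      196.875       12.375     ]
 [312.375      185.625       20.42499924]
 [310.125      190.625       17.75      ]
 [315.375      192.375       13.02499962]
 [315.625      178.875        8.72500038]]
(313, 194) [ 0.47997962 -0.14061669  0.06      ]
(312, 193) [ 0.47878104 -0.14135727  0.06      ]
holes [array([0.43711008, 0.02780047, 0.02      ]), array([0.4525507 , 0.09611164, 0.02      ]), array([ 0.6089698 , -0.00801349,  0.02      ])] spig [0.48282418 0.05289375 0.062     ] slot ends [0.45875712 0.05785921 0.02      ] [0.5149284  0.04808186 0.02      ]
```

```bash
python3 - <<'E'
from h import *
plan([.4815,-.141,.045])
E
```

```text
t 2.7 pos [ 0.482 -0.135  0.205] F [ 0.259 -0.03  -0.302] grip 1.003277918880027 0.0
turn/0.1 [ 0.01  -0.009  0.022] shift/0.06 now [-0.009 -0.108  2.668] after turn [-0.007 -0.106  2.668]
```

Emit:
{"api": "arm_command", "payload": {
  "steps": [
    [[0,0,0],[0,-0.1,0.6],0],
    [[0,0,0],[0,0,0.7],0],
    [[0,0,0],[0,0,0.6],0],
    [[0,0,0],[0,0,0.45],0],
    [[0,0,0],[0,0,0.3],0],
    [[0,0,0],[0,0,0],0]
  ]
}}

```text
time_s: 3.45
eef_pos: [0.4808, -0.1415, 0.0456]
orientation: [-0.327, -3.123, -0.001]
force: [-0.2, 0.0, 0.2]
grip_width: 0.999
grasp_force: 0.0
```

```bash
python3 - <<'E'
from h import *
plan([.4815,-.141,.045])
E
```

```text
t 3.45 pos [ 0.481 -0.142  0.046] F [-0.162  0.02   0.201] grip 0.9992563226596604 0.0
turn/0.1 [ 0.004 -0.021  0.008] shift/0.06 now [-0.009  0.011  0.01 ] after turn [-0.009  0.011  0.01 ]
```

Emit:
{"api": "arm_command", "payload": {
  "steps": [
    [[0,0,0],[0,0,0],1],
    [[0,0,0],[0,0,0],1],
    [[0,0,0],[0,0,0],1],
    [[0,0,0],[0,0,0],1],
    [[0,0,0],[0,0,0],1],
    [[0,0,0],[0,0,0],1]
  ],
  "force": 30
}}

```text
time_s: 4.2
eef_pos: [0.482, -0.1427, 0.0473]
orientation: [0.329, 3.123, 0.0]
force: [-1.6, 0.5, 5.3]
grip_width: 0.422
grasp_force: 29.5
```

Emit:
{"api": "arm_command", "payload": {
  "steps": [
    [[0,0,0],[0,0,-0.3],1],
    [[0,0,0],[0,0,-0.6],1],
    [[0,0,0],[0,0,-0.6],1],
    [[0,0,0],[0,0,-0.4],1],
    [[0,0,0],[0,0,0],1]
  ]
}}

```text
time_s: 4.82
eef_pos: [0.4827, -0.1428, 0.1628]
orientation: [0.328, 3.119, 0.0]
force: [-0.6, -0.1, -0.0]
grip_width: 0.426
grasp_force: 30.1
```

```bash
python3 - <<'E'
from h import *
import pickle
plan([.484,.0533,.165])
c=capture("wrist"); save(c,"w3");pickle.dump(c,open("w3.pkl","wb"))
s=get_state();p=s["eef_pos"]
print(proj(c,p+[0,0,.015]),proj(c,p+[0,0,-.045]))
E
```

```text
t 4.825 pos [ 0.483 -0.143  0.163] F [-0.607 -0.124 -0.012] grip 0.42576453198885916 30.139867532998323
turn/0.1 [ 0.008  0.052 -0.004] shift/0.06 now [ 0.66   3.202 -0.037] after turn [ 0.659  3.202 -0.036]
[320.822 292.191] [319.997 235.699]
```

View pics/w3.png

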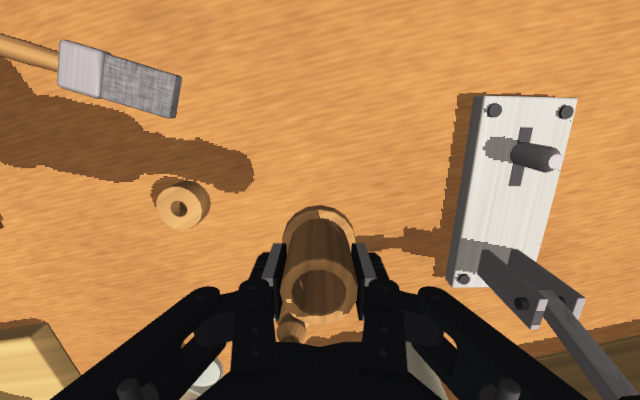

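The sleeve is held, with its bore mouth at (320,291). For a sleeve on the tool axis I predicted (321,292), so it is centred. The spigot top is at about (555,162).

Emit:
{"api": "arm_command", "payload": {
  "steps": [
    [[0,0,0],[0.1,0.4,0],1],
    [[0,0.5,0],[0.1,0.6,0],1],
    [[0,0,0],[0.15,0.7,0],1],
    [[0,0,0],[0.15,0.7,0],1],
    [[0,0,0],[0.15,0.5,0.1],1],
    [[0,0,0],[0,0.3,0.1],1],
    [[0,0,0],[0,0,0],1]
  ]
}}

```text
time_s: 5.75
eef_pos: [0.4824, 0.054, 0.1487]
orientation: [-0.321, -3.074, -0.007]
force: [0.2, -0.2, -0.2]
grip_width: 0.422
grasp_force: 30.2
```

```bash
python3 - <<'E'
from h import *
import pickle
c=pickle.load(open("w3.pkl","rb"));print("spig w3",onz(c,555,162,.062))
plan([.483,.0533,.12])
R0=R.from_rotvec(get_state()["orientation"]).as_matrix();print("tilt",R0[:,2])
for n in("side","wrist","top"):
    c=capture(n);pickle.dump(c,open(n+"4.pkl","wb"));save(c,n+"4")
c=pickle.load(open("side4.pkl","rb"))
u,v=proj(c,[.483,.053,.08]).astype(int);a=cv2.resize(c["image"][v-45:v+45,u-45:u+45],None,fx=6,fy=6,interpolation=cv2.INTER_CUBIC)
cv2.imwrite("pics/z4.png",cv2.convertScaleAbs(a[:,:,::-1],alpha=1.4));print(u,v)
E
```

```text
spig w3 [0.4833872  0.05296944 0.062     ]
t 5.75 pos [0.482 0.054 0.149] F [ 0.163 -0.195 -0.193] grip 0.4215729738297827 30.169199500232935
turn/0.1 [-0.01  -0.515  0.014] shift/0.06 now [-0.036 -0.008  0.476] after turn [-0.011 -0.009  0.478]
tilt [-0.051  0.01  -0.999]
304 194
```

View pics/z4.png

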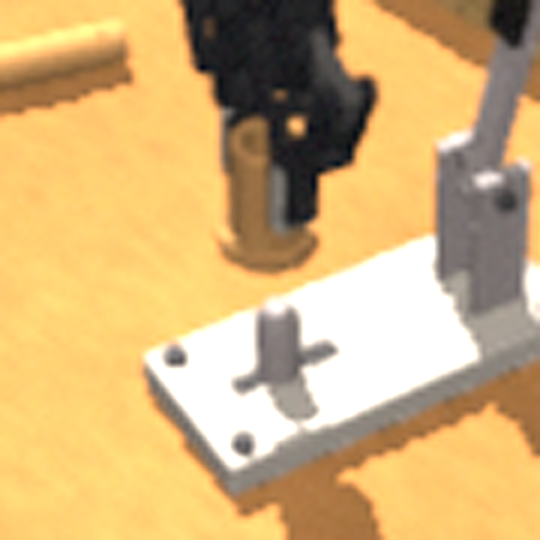

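The side crop shows the sleeve hanging tilted above the spigot, whose top is at crop (280,310). The 0.05 rad tilt is my scaling slip, so I'll undo it first.

Emit:
{"api": "arm_command", "payload": {
  "steps": [
    [[0,-0.5,0],[0,0,0],1],
    [[0,0,0],[0,0,0.3],1],
    [[0,0,0],[0,0,0.2],1],
    [[0,0,0],[0,0,0],1]
  ]
}}

```text
time_s: 6.4
eef_pos: [0.4823, 0.0525, 0.1189]
orientation: [-0.331, -3.122, 0.002]
force: [0.3, -1.5, -0.8]
grip_width: 0.424
grasp_force: 30.2
```

```bash
python3 - <<'E'
from h import *
import pickle
plan([.4832,.0531,.067])
R0=R.from_rotvec(get_state()["orientation"]).as_matrix();print("tilt",R0[:,2])
E
```

```text
t 6.4 pos [0.482 0.052 0.119] F [ 0.275 -1.452 -0.757] grip 0.4240313169056586 30.161873660981655
turn/0.1 [-0.011 -0.016 -0.019] shift/0.06 now [-0.014  0.015  0.866] after turn [-0.013  0.014  0.866]
tilt [-0.002 -0.001 -1.   ]
```

Descend gently and watch the force.

Emit:
{"api": "arm_command", "payload": {
  "steps": [
    [[0,0,0],[-0.02,0.02,0.1],1],
    [[0,0,0],[0,0,0.08],1],
    [[0,0,0],[0,0,0.08],1],
    [[0,0,0],[0,0,0],1]
  ]
}}

```text
time_s: 6.9
eef_pos: [0.4839, 0.0543, 0.1037]
orientation: [-0.329, -3.124, 0.0]
force: [0.3, 1.0, 0.2]
grip_width: 0.42
grasp_force: 30.2
```

Emit:
{"api": "arm_command", "payload": {
  "steps": [
    [[0,0,0],[0,-0.01,0.05],1],
    [[0,0,0],[0,0,0.05],1],
    [[0,0,0],[0,0,0],1]
  ]
}}

```text
time_s: 7.28
eef_pos: [0.4836, 0.0536, 0.0977]
orientation: [-0.329, -3.123, 0.001]
force: [-1.9, 0.0, -1.3]
grip_width: 0.42
grasp_force: 30.1
```

Emit:
{"api": "arm_command", "payload": {
  "steps": [
    [[0,0,0],[0.01,0,0.05],1],
    [[0,0,0],[0,0,0.05],1],
    [[0,0,0],[0,0,0],1]
  ]
}}

```text
time_s: 7.65
eef_pos: [0.4833, 0.0538, 0.0918]
orientation: [-0.329, -3.124, 0.0]
force: [-1.1, -0.4, -1.4]
grip_width: 0.418
grasp_force: 30.1
```

Bottom is now at about 45 mm, below the taper, and the forces are small. It's on the spigot, so I'll continue down.

Emit:
{"api": "arm_command", "payload": {
  "steps": [
    [[0,0,0],[0,0,0.08],1],
    [[0,0,0],[0,0,0.08],1],
    [[0,0,0],[0,0,0.08],1],
    [[0,0,0],[0,0,0.06],1],
    [[0,0,0],[0,0,0],1]
  ]
}}

```text
time_s: 8.28
eef_pos: [0.4833, 0.0539, 0.0736]
orientation: [-0.329, -3.124, 0.0]
force: [-1.5, -1.6, -2.0]
grip_width: 0.421
grasp_force: 30.1
```

Emit:
{"api": "arm_command", "payload": {
  "steps": [
    [[0,0,0],[0,0,0.05],1],
    [[0,0,0],[0,0,0.04],1],
    [[0,0,0],[0,0,0],1]
  ]
}}

```text
time_s: 8.65
eef_pos: [0.4833, 0.0538, 0.0684]
orientation: [-0.329, -3.124, 0.0]
force: [0.1, -1.5, -2.3]
grip_width: 0.424
grasp_force: 30.1
```

Emit:
{"api": "arm_command", "payload": {
  "steps": [
    [[0,0,0],[0,0,0.03],1],
    [[0,0,0],[0,0,0],1]
  ]
}}

```text
time_s: 8.9
eef_pos: [0.4833, 0.0538, 0.0673]
orientation: [-0.329, -3.124, -0.0]
force: [-3.1, -2.3, 7.4]
grip_width: 0.417
grasp_force: 30.7
```

Emit:
{"api": "arm_command", "payload": {
  "steps": [
    [[0,0,0],[0,0,0.02],1],
    [[0,0,0],[0,0,0],1]
  ]
}}

```text
time_s: 9.15
eef_pos: [0.4833, 0.0538, 0.0672]
orientation: [-0.329, -3.124, -0.002]
force: [-7.2, -3.6, 19.8]
grip_width: 0.424
grasp_force: 31.8
```

Emit:
{"api": "arm_command", "payload": {
  "steps": [
    [[0,0,0],[0,0,0],0],
    [[0,0,0],[0,0,0],0],
    [[0,0,0],[0,0,0],0],
    [[0,0,0],[0,0,0],0],
    [[0,0,0],[0,0,0],0],
    [[0,0,0],[0,0,-0.5],0],
    [[0,0,0],[0,0,-0.8],0],
    [[0,0,0],[0,0,-0.8],0]
  ]
}}

```text
time_s: 10.15
eef_pos: [0.4831, 0.0538, 0.1928]
orientation: [-0.329, -3.124, 0.001]
force: [1.0, 0.4, -0.4]
grip_width: 1.0
grasp_force: 0.0
```

Emit:
{"api": "arm_command", "payload": {
  "steps": [
    [[0,0,0],[0.5,0,-0.7],0],
    [[0,0,0],[0.5,0,-0.7],0],
    [[0,0,0],[0,0,0],0]
  ]
}}

```text
time_s: 10.52
eef_pos: [0.4249, 0.0673, 0.2786]
orientation: [0.326, 3.119, 0.007]
force: [0.3, 0.7, -0.4]
grip_width: 0.999
grasp_force: 0.0
```

```bash
python3 - <<'E'
from h import *
import pickle
plan([.4832,.0531,.3])
for n in("side","wrist","top"):
    c=capture(n);pickle.dump(c,open(n+"5.pkl","wb"));save(c,n+"5")
    print(n,"pred rim",proj(c,[.4833,.0535,.08]))
c=pickle.load(open("side5.pkl","rb"));a=cv2.resize(c["image"][100:250,260:400],None,fx=2.6,fy=2.6,interpolation=cv2.INTER_CUBIC)
w=pickle.load(open("wrist5.pkl","rb"))["image"]
h=390;a=cv2.resize(a,(int(h*140/150),h));w=cv2.resize(w[:,200:600],(390,390))
cv2.imwrite("pics/z5.png",cv2.convertScaleAbs(np.hstack([a,w])[:,:,::-1],alpha=1.3))
E
```

```text
t 10.525 pos [0.425 0.067 0.279] F [ 0.346  0.679 -0.413] grip 0.998854222014619 0.0
turn/0.1 [0.05  0.047 0.013] shift/0.06 now [-1.002 -0.029 -0.352] after turn [-1.    -0.029 -0.357]
side pred rim [304.37  194.536]
wrist pred rim [317.929 229.529]
top pred rim [306.554 204.909]
```

View pics/z5.png

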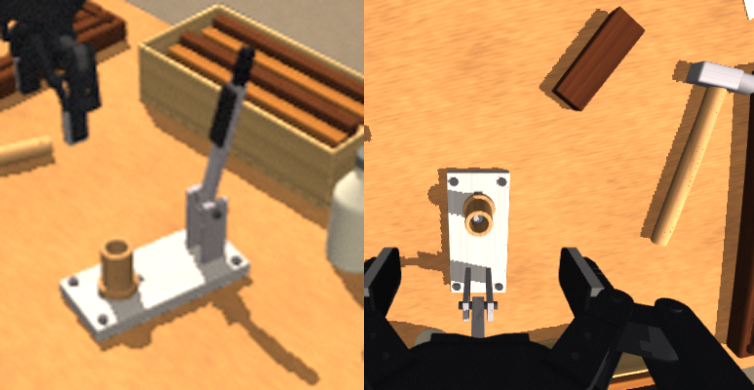

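The sleeve is home on the spigot, with the rim as predicted, and the hold-down arm is still raised. Next I'll go over and behind the arm with the fingers shut and push it towards jig -x.

```bash
python3 - <<'E'
from h import *
plan([.425,.067,.36]); plan([.677,.0128,.36]); plan([.677,.0128,.252])
E
```

```text
t 10.675 pos [0.425 0.066 0.275] F [-1.002  0.31   0.12 ] grip 1.0000018905916115 0.0
turn/0.1 [-0.003 -0.004 -0.005] shift/0.06 now [-0.002  0.012 -1.415] after turn [-0.003  0.013 -1.415]
t 10.675 pos [0.425 0.066 0.275] F [-1.002  0.31   0.12 ] grip 1.0000018905916115 0.0
turn/0.1 [-0.003 -0.004 -0.005] shift/0.06 now [-4.299  0.004 -1.416] after turn [-4.299  0.002 -1.415]
t 10.675 pos [0.425 0.066 0.275] F [-1.002  0.31   0.12 ] grip 1.0000018905916115 0.0
turn/0.1 [-0.003 -0.004 -0.005] shift/0.06 now [-4.299  0.005  0.384] after turn [-4.299  0.002  0.385]
```

Emit:
{"api": "arm_command", "payload": {
  "steps": [
    [[0,0,0],[0,0,-0.7],1],
    [[0,0,0],[0,0,-0.8],1],
    [[0,0,0],[-0.6,0,0],1],
    [[0,0,0],[-0.8,0,0],1],
    [[0,0,0],[-0.8,0,0],1],
    [[0,0,0],[-0.8,0,0],1],
    [[0,0,0],[-0.8,0,0],1],
    [[0,0,0],[-0.5,0,0],1]
  ]
}}

```text
time_s: 11.68
eef_pos: [0.679, 0.0115, 0.362]
orientation: [-0.331, -3.12, 0.004]
force: [-0.4, 0.1, -0.7]
grip_width: -0.0
grasp_force: 0.0
```

```bash
python3 - <<'E'
from h import *
plan([.677,.0128,.252])
E
```

```text
t 11.675 pos [0.679 0.011 0.362] F [-0.421  0.111 -0.665] grip -0.00013046079161094262 0.0
turn/0.1 [-0.032 -0.036 -0.016] shift/0.06 now [0.031 0.02  1.833] after turn [0.037 0.014 1.833]
```

Emit:
{"api": "arm_command", "payload": {
  "steps": [
    [[0,0,0],[0,0,0.5],1],
    [[0,0,0],[0,0,0.6],1],
    [[0,0,0],[0,0,0.4],1],
    [[0,0,0],[0,0,0.3],1],
    [[0,0,0],[0,0,0],1]
  ]
}}

```text
time_s: 12.3
eef_pos: [0.6763, 0.0124, 0.255]
orientation: [-0.329, -3.12, 0.002]
force: [-0.2, 0.5, 0.9]
grip_width: 0.002
grasp_force: 0.0
```

```bash
python3 - <<'E'
from h import *
plan([.677,.0128,.252])
a=capture("side");b=capture("wrist")
A=cv2.resize(a["image"][60:240,250:430],(400,400));B=cv2.resize(b["image"][:,120:520],(400,400))
cv2.imwrite("pics/z6.png",cv2.convertScaleAbs(np.hstack([A,B])[:,:,::-1],alpha=1.3))
E
```

```text
t 12.3 pos [0.676 0.012 0.255] F [-0.193  0.506  0.901] grip 0.001609010941627992 0.0
turn/0.1 [-0.019 -0.04  -0.008] shift/0.06 now [-0.009  0.009  0.049] after turn [-0.009  0.009  0.049]
```

View pics/z6.png

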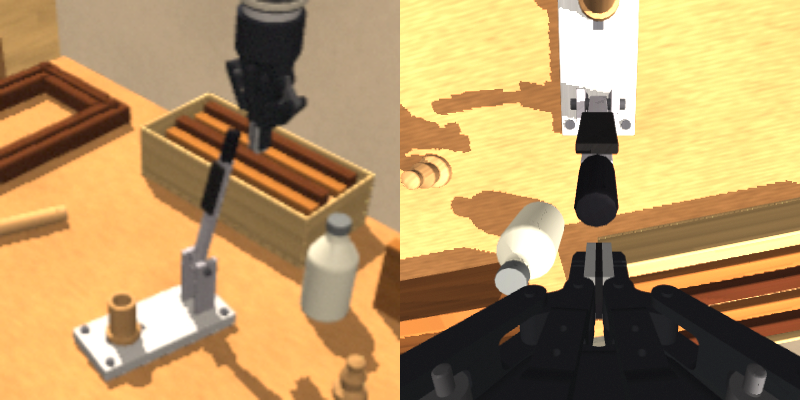

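The shut fingertips are directly behind and in line with the grip, at about (598,255) and (597,195) in the right half. I'll push now.

Emit:
{"api": "arm_command", "payload": {
  "steps": [
    [[0,0,0],[0.2,0,0],1],
    [[0,0,0],[0.15,0,0],1],
    [[0,0,0],[0.15,0,0],1],
    [[0,0,0],[0.15,0,0],1],
    [[0,0,0],[0.15,0,0],1],
    [[0,0,0],[0.15,0,0],1]
  ]
}}

```text
time_s: 13.15
eef_pos: [0.6208, 0.0246, 0.2579]
orientation: [0.329, 3.124, 0.0]
force: [0.6, -1.3, -1.1]
grip_width: 0.0
grasp_force: 0.0
```

Emit:
{"api": "arm_command", "payload": {
  "steps": [
    [[0,0,0],[0.15,0,0],1],
    [[0,0,0],[0.15,0,0],1],
    [[0,0,0],[0.15,0,0],1],
    [[0,0,0],[0.15,0,0],1],
    [[0,0,0],[0.15,0,0],1]
  ]
}}

```text
time_s: 13.78
eef_pos: [0.5767, 0.0342, 0.2576]
orientation: [-0.329, -3.124, -0.0]
force: [0.2, 0.6, -0.8]
grip_width: -0.003
grasp_force: 0.2
```

```bash
python3 - <<'E'
from h import *
plan([.677,.0128,.252])
a=capture("side");b=capture("wrist")
A=cv2.resize(a["image"][60:240,250:430],(400,400));B=cv2.resize(b["image"][:,120:520],(400,400))
cv2.imwrite("pics/z7.png",cv2.convertScaleAbs(np.hstack([A,B])[:,:,::-1],alpha=1.3))
E
```

```text
t 13.775 pos [0.577 0.034 0.258] F [ 0.237  0.555 -0.777] grip -0.003139780418203824 0.23911962693091482
turn/0.1 [ 0.001 -0.002 -0.003] shift/0.06 now [-1.71   0.     0.093] after turn [-1.71  -0.     0.093]
```

View pics/z7.png

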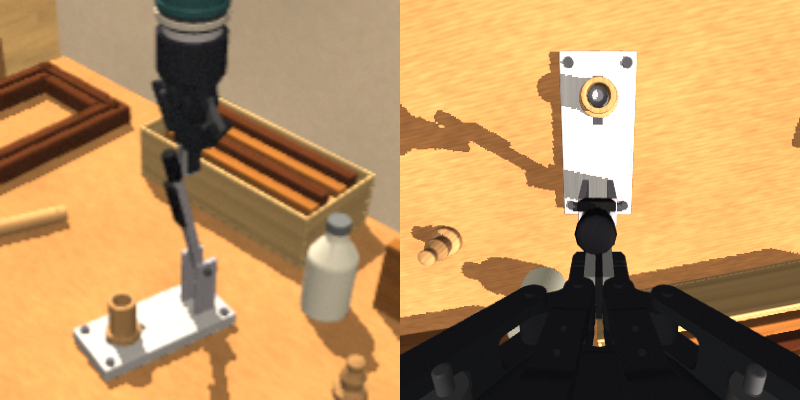

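The arm has swung past upright to roughly 1.4 rad, following the fingers with little force. I'll push a little further so it falls.

Emit:
{"api": "arm_command", "payload": {
  "steps": [
    [[0,0,0],[0.15,0,0],1],
    [[0,0,0],[0.15,0,0],1],
    [[0,0,0],[0.15,0,0],1],
    [[0,0,0],[0.15,0,0],1],
    [[0,0,0],[0.15,0,0],1],
    [[0,0,0],[0.15,0,0],1]
  ]
}}

```text
time_s: 14.62
eef_pos: [0.5239, 0.0453, 0.2577]
orientation: [-0.329, -3.124, -0.0]
force: [-0.3, 0.4, -0.3]
grip_width: 0.002
grasp_force: 0.0
```

Emit:
{"api": "arm_command", "payload": {
  "steps": [
    [[0,0,0],[-0.3,0,0],1],
    [[0,0,0],[-0.5,0,-0.5],1],
    [[0,0,0],[-0.5,0,-0.5],1],
    [[0,0,0],[0,0,0],1],
    [[0,0,0],[0,0,0],1],
    [[0,0,0],[0,0,0],1],
    [[0,0,0],[0,0,0],1],
    [[0,0,0],[0,0,0],1]
  ]
}}

```text
time_s: 15.62
eef_pos: [0.6005, 0.0291, 0.3174]
orientation: [-0.329, -3.124, -0.0]
force: [0.1, -0.0, 0.0]
grip_width: -0.001
grasp_force: 0.0
```

```bash
python3 - <<'E'
from h import *
import pickle
plan([.677,.0128,.252])
a=capture("side");b=capture("wrist");pickle.dump((a,b),open("8.pkl","wb"))
def P(c): # expected grip centre if level
    ax=np.array([.978,-.208]);q=np.array([.4855,.0533])+ax*(.11-.166);return proj(c,[*q,.092])
print(P(a),P(b))
A=cv2.resize(a["image"][60:240,250:430],(400,400));B=cv2.resize(b["image"][:,120:520],(400,400))
cv2.imwrite("pics/z8.png",cv2.convertScaleAbs(np.hstack([A,B])[:,:,::-1],alpha=1.3))
E
```

```text
t 15.625 pos [0.6   0.029 0.317] F [ 0.09  -0.043  0.01 ] grip -0.0008025153691578428 0.0
turn/0.1 [ 0.    -0.004 -0.002] shift/0.06 now [-1.305 -0.     1.09 ] after turn [-1.304 -0.     1.091]
[286.876 198.322] [318.868  20.413]
```

View pics/z8.png

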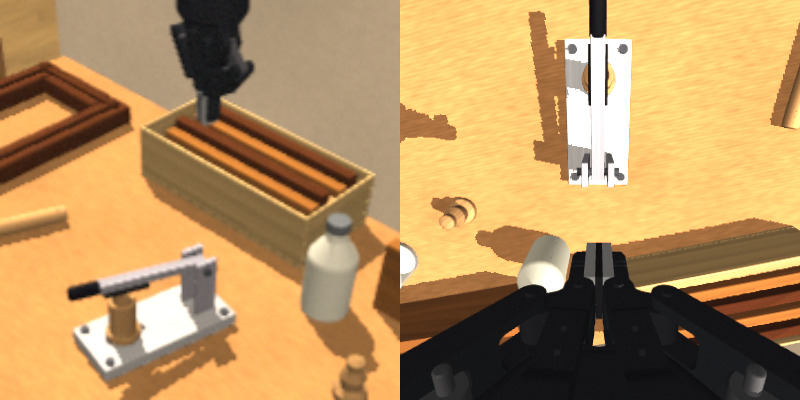

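The arm has fallen onto or nearly onto the sleeve. The grip is at side (288,191) against (287,198) expected for level, so it may still be settling. I'll wait and measure it by mask.

Emit:
{"api": "arm_command", "payload": {
  "steps": [
    [[0,0,0],[0,0,0],1],
    [[0,0,0],[0,0,0],1],
    [[0,0,0],[0,0,0],1],
    [[0,0,0],[0,0,0],1],
    [[0,0,0],[0,0,0],1],
    [[0,0,0],[0,0,0],1],
    [[0,0,0],[0,0,0],1],
    [[0,0,0],[0,0,0],1]
  ]
}}

```text
time_s: 16.73
eef_pos: [0.6008, 0.0289, 0.3177]
orientation: [0.329, 3.124, 0.0]
force: [0.7, 0.2, -0.5]
grip_width: 0.005
grasp_force: 0.0
```

```bash
cat > g.py <<'E'
from h import *
import pickle
def blob(c):
    g=cv2.cvtColor(c["image"],cv2.COLOR_RGB2GRAY)[170:220,270:325]
    k,l,st,ce=cv2.connectedComponentsWithStats((g<45).astype(np.uint8))
    return [(st[i,:].tolist(),(ce[i]+[270,170]).round(1).tolist()) for i in range(1,k) if st[i,4]>20]
def pr(c):
    for th in(0,.05,.1,.2):
        r=.166;q=np.array([.4855,.0533])+np.array([.978,-.208])*(.11-r*np.cos(th));print(th,proj(c,[*q,.092+r*np.sin(th)]))
E
python3 - <<'E'
from g import *
print(blob(pickle.load(open("8.pkl","rb"))[0]))
c=capture("side");print(blob(c));pr(c);pickle.dump(c,open("9.pkl","wb"))
E
```

```text
[([11, 17, 14, 8, 69], [287.3, 190.7]), ([28, 18, 19, 6, 28], [306.4, 190.5])]
[([28, 22, 19, 8, 32], [306.5, 195.6]), ([11, 25, 14, 9, 63], [287.2, 198.7])]
0 [286.87555753 198.32159484]
0.05 [286.74567053 196.03082126]
0.1 [286.75246035 193.66514123]
0.2 [287.18428514 188.73386931]
```

Emit:
{"api": "arm_command", "payload": {
  "steps": [
    [[0,0,0],[0,0,0],1],
    [[0,0,0],[0,0,0],1],
    [[0,0,0],[0,0,0],1],
    [[0,0,0],[0,0,0],1],
    [[0,0,0],[0,0,0],1],
    [[0,0,0],[0,0,0],1]
  ]
}}

```text
time_s: 17.52
eef_pos: [0.6008, 0.0289, 0.3176]
orientation: [0.329, 3.124, 0.0]
force: [0.3, -0.1, -0.3]
grip_width: -0.001
grasp_force: 0.0
```

```bash
python3 - <<'E'
from g import *
b=blob(capture("side"));print(b)
if any(abs(x[1][0]-287.2)<1.5 and abs(x[1][1]-198.7)<1 for x in b): print(hand_in())
E
```

```text
[([28, 22, 19, 8, 29], [306.6, 195.5]), ([11, 25, 14, 9, 63], [287.2, 198.7])]
the job is handed in; nothing more can be done
None
```

The sleeve is fully home on the spigot, the hold-down arm measures level and at rest with its pad over the rim, and I handed the job in at about 17.5 s; the hand-in returned no verdict.

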